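# Lock a crystal clock base in the gluing jig

## Robot

A 6-joint arm with a two-finger parallel gripper is mounted at the origin on the work surface. World frame = base frame: x ahead of the robot, y to its left, z up, the work surface at z = 0. Lengths are in m, angles in degrees, forces in N, time in s.
With the tool pointing down it reaches from about 0.3 to 0.75 m from the base axis. Payload 8.5 kg.
Tool frame: the origin (TCP) lies between the finger pads; the fingertips stand 25 mm ahead of it and the grasp point (between the pads) lies 6 mm ahead of it; x points along the fingers, y is the direction in which the jaws open and shut, and the axes are right-handed (so a half turn about x gives the same grasp; the last joint's range is limited). The gripper opens to 85 mm and grips with 20 to 120 N. Pads are 22 mm wide; open, the fingers measure 114 mm over their backs; the gripper's body (76 mm by 85 mm) begins 54 mm behind the grasp point. The pads swing forward as they close: fully open they stand 13 mm farther back than shut.
Start: joints at [51.549, 21.807, 74.336, -0, 83.858, -12.336], TCP at [0.242, 0.494, 0.256] pointing down, gripper open.
Joint ranges: [-178.18, 178.18], [-50.72, 133.34], [12.68, 142.11], [-81.47, 261.47], [9.98, 163.14], [-165.26, 165.26]. Speed limits (degrees/s): [136.94, 136.94, 180, 180, 180, 180].

## Interface

Orientations are given as a 3x3 rotation matrix whose columns are the frame's x, y, z axes.
In Python, from rig import sensors, get_image, workorder gives the robot as it stands.
- The arm moves only by the tool arm_command, never from a script. Its argument "plan" is a list that holds one entry, the list of rows, each a list of 6 numbers: the shift along the tool's x, y, z in units of 25 mm (1.0 is 25 mm), then the turn, a rotation vector about the tool's x, y, z in units of 6 degrees (1.0 is 6 degrees). In form: [[[dx, dy, dz, ax, ay, az], ...]]. A call has 1 to 10 rows; each row is the pose to reach, as a shift and turn from the pose commanded when the call began, along the tool's axes at that moment; what a row does not reach only later rows make up. A row lasts 1/10 s, in which the tool goes at most 50 mm and 8.59 degrees, less where a joint would pass 70% of its speed; a pose out of reach is approached as far as the arm can. A call with a gripper value outside its range is refused whole. "jaw" is the closure, from 0 (fully open) to 1 (shut), set as the call begins (left out, the last holds). The fingers move at their own pace and stop on an object; "newtons" is the grip in N (left out, the last holds). Time passes only in rows, so rows that repeat a pose let the fingers close. It gives the time, the measured TCP pose, the force and the opening at its end, in the units of the state.
- sensors.observe(): the state, without advancing time (a new reading comes with each control period).
- get_image(name): name is "side" or "top"; returns a dict with "img" (420x560x3 uint8, red, green, blue), "fx", "fy", "cx", "cy" (pixels), "T" (4x4, takes a point from camera to world coordinates). Camera axes: x right, y up, looking along -z (the intrinsics and any distortion apply to the point x, -y, -z); pixel columns grow to the right and rows downward; lengths in m; the calibration is good to about 2 mm. A picture is of the moment at which its call begins. There is no depth.
- workorder.close_job(): hands the job in, once; it reports no verdict.
The state is a dict: "time_s": time; "q": joint angles; "qvel": joint speeds; "joint_efforts": joint torques, N m; "position": TCP position; "tool_rot": TCP orientation; "ft_force": force on the tool from outside, world axes, zero at the start; "wrist_torque": the same for the moment, N m; "grip_width": finger opening in m.
Only numpy, scipy, OpenCV 4.12 (cv2) and the standard library are available. Lean on these libraries where they do the work, as an engineer would, in place of code of your own. Each camera call takes 0.05 s, during which the arm holds its last target. There are 200 camera calls.

## Task

Push the crystal clock base along the channel of the jig until it rests fully home against the blue end stop, then flip the red toggle handle over past its centre so that it snaps across and the clamp's pad holds the base down. Only push with the fingertips: do not lift the base, leave the standing clock, vase and urn where they are, and finish clear of everything.

Things in the scene. Friction and masses are not known exactly. Their poses are not given: they have to be found in the camera images.
- jig: Fixed: a dark steel plate 12 mm thick, at varying place and yaw. Origin: on the bench surface under the middle of the channel. In its frame (mm) the plate covers x -135 to 115, y -65 to 135, top z = 12. The channel runs along its x axis from the open end at -x to the blue stop at +x, between aluminium rails 10 mm high above the plate, inner faces y = +-42. The toggle clamp stands on the +y side.
- base: Loose clear crystal slab with gilt corners, 110 mm (x, along the channel) x 80 mm (y) x 20 mm high, about 0.44 kg, flat in the channel on the plate. Origin: centre of its underside. It starts 30 to 70 mm short of the stop; fully home its origin is at x = 35 mm in the jig's frame. Its x axis points nearly along the jig's x axis.
- stop_face (a point): Middle of the face of the blue end stop that the base comes to rest against: x = 90, y = 0, z = 21 mm in the jig's frame. The stop is 84 mm wide and reaches 30 mm above the bench.
- clamp_hinge (a point): The toggle handle's hinge, x = 50, y = 85, z = 50 mm in the jig's frame; its axis is parallel to the jig's x axis. It sits between two steel cheeks 60 mm high above the bench (jig x = 35 to 65, y = 70 to 100 mm).
- clamp (a joint): Toggle handle angle, rad. 0: open, handle leaning outward (jig's +y) 0.6 from vertical, arm raised. Grows as the handle goes up and over towards the channel (jig's -y). An over-centre spring (up to 0.3 N m) drives it back to 0 from below about 0.5 and onward from above. Locked on the base it reads about 1.0 (leaning 0.4 over the channel); with nothing under the pad 1.1.
- handle_tip (a point): Point on the toggle handle's axis, 100 mm from its hinge. The handle is a round red grip of radius 10 mm whose rounded end reaches 10 mm past this point; it begins 45 mm from the hinge, above a bare steel rod of radius 5 mm. This point stands about 132 mm above the bench when open, 142 mm when locked.
- pad (a point): Centre of the underside of the black rubber pad on the clamp's steel arm, which is one piece with the handle and turns with it. Arm 72 mm long, 12 mm wide; the pad, 16 mm across, is 65 mm from the hinge and when locked presses on the base at about x = 50, y = 20 mm in the jig's frame. When open the arm's end is about 115 mm above the bench.
- desk_clock: Bystander: octagonal crystal desk clock with a white dial, standing on a foot 50 x 90 mm, about 97 mm tall. Origin: centre of its underside.
- vase: Bystander: round brass vase, 57 mm across, 119 mm tall. Origin: centre of its underside.
- urn: Bystander: round golden lidded urn, 68 mm across, 90 mm tall. Origin: centre of its underside.

How it is judged:
By the outcome, as a careful person would: the job done as asked, in the order asked, and still so for the second after the job is handed in, with the robot touching nothing.
It also fails if it takes over 45 s, if anything falls off the work surface, if the arm or the gripper's body presses on something with over 40 N, if the wrist force passes 120 N, or if a joint passes its speed limit or range.

## Working session

There is one attempt and no reset: what is moved stays moved. The work goes in short steps, Python scripts to look and compute and a tool call to move; the robot and the scene stay as the last step left them, time stands still between calls to the robot, and variables do not carry over. Pictures are saved under pics/ and viewed, about 8 in all and at most 12, crops included, and the job is handed in when it is done.

Besides the shell and the picture viewer there is one more tool, called after "Request:" as name(argument=value, ...) on one line, values as JSON. arm_command: Moves the arm, as the interface text tells. Its arguments: {"type":"object","properties":{"plan":{"type":"array","items":{"type":"array","items":{"type":"array","items":{"type":"number"}}}},"jaw":{"type":"number"},"newtons":{"type":"number"}},"required":["plan"]}

```bash
mkdir -p pics; cat > h.py <<'E'
import numpy as np, cv2
from rig import sensors, get_image, workorder
def snap(n,f):
    d=get_image(n); cv2.imwrite(f'pics/{f}.png',cv2.cvtColor(d['img'],cv2.COLOR_RGB2BGR)); return d
def ray(d,u,v):
    K=np.array([[d['fx'],0,d['cx']],[0,d['fy'],d['cy']],[0,0,1]])
    x,y,_=np.linalg.solve(K,[u,v,1]); T=np.array(d['T']); return T[:3,3],T[:3,:3]@np.array([x,-y,-1])
def atz(d,u,v,z):
    o,r=ray(d,u,v); return o+r*(z-o[2])/r[2]
def proj(d,p):
    T=np.array(d['T']); c=T[:3,:3].T@(np.asarray(p)-T[:3,3]); return np.array([d['fx']*c[0]/-c[2]+d['cx'],d['fy']*-c[1]/-c[2]+d['cy']])
E
python3 - <<'E'
from h import *
for n in('side','top'):
    d=snap(n,n+'0'); print(n,{k:d[k] for k in d if k!='img'})
s=sensors.observe(); print(s)
E
```

```text
side {'fx': 544.8477394354918, 'fy': 544.8477394354918, 'cx': 277.22833709884463, 'cy': 206.55413689408638, 'T': array([[-0.93370606,  0.26455953, -0.24124934,  0.25494067],
       [-0.35801208, -0.6813819 ,  0.63839334,  0.92145265],
       [ 0.00451011,  0.68244191,  0.73092592,  1.16103143],
       [ 0.        ,  0.        ,  0.        ,  1.        ]])}
top {'fx': 463.41169015774744, 'fy': 463.41169015774744, 'cx': 279.2869141141143, 'cy': 204.98051333501974, 'T': array([[-2.10421811e-02,  9.83883886e-01, -1.77566117e-01,
         3.68636386e-01],
       [-9.99778584e-01, -2.06906157e-02,  3.83157916e-03,
        -6.07298265e-03],
       [ 9.58767112e-05,  1.77607425e-01,  9.84101414e-01,
         1.32413794e+00],
       [ 0.00000000e+00,  0.00000000e+00,  0.00000000e+00,
         1.00000000e+00]])}
{'time_s': 0.1, 'q': array([ 5.15508866e+01,  2.18381917e+01,  7.43799964e+01, -4.88786537e-04,
        8.38579445e+01, -1.23358679e+01]), 'qvel': array([ 0.01808216, -0.06165924, -0.18629849,  0.01085067,  0.00591953,
       -0.03675983]), 'joint_efforts': array([ 3.07344722e-03, -4.49212503e+01, -2.31657529e+01, -1.56250708e-04,
        3.62816943e-03,  1.56314343e-05]), 'position': array([0.24193741, 0.49367058, 0.25576598]), 'tool_rot': array([[-8.19608863e-04,  4.40145405e-01,  8.97926139e-01],
       [-1.04591062e-03,  8.97925572e-01, -4.40146082e-01],
       [-9.99999117e-01, -1.29989811e-03, -2.75595005e-04]]), 'ft_force': array([-0.01720279, -0.38215498, -0.87302616]), 'wrist_torque': array([-0.0136216 ,  0.0097784 ,  0.01274989]), 'grip_width': 0.08560951747413527}
```

View pics/top0.png

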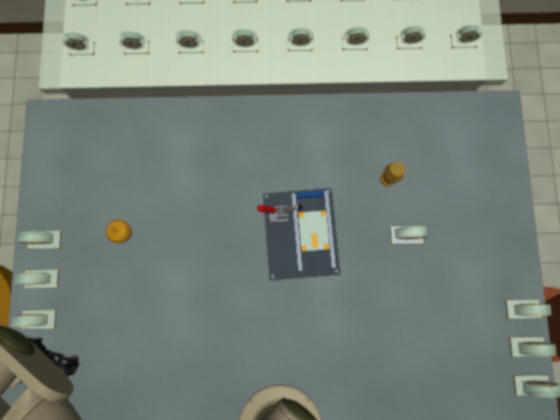

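View pics/side0.png

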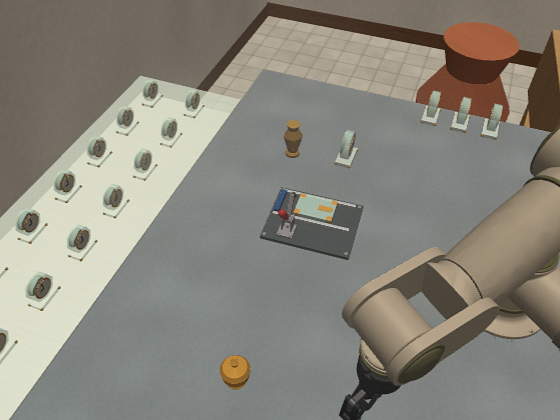

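The top view shows the jig at pixels 263–339 × 188–279, with its channel running roughly along world +x. The red handle is at (266,209), the base at about (314,230), and the bystanders are well away. I'll zoom in.

```bash
python3 - <<'E'
import cv2
a=cv2.imread('pics/top0.png')[180:285,250:350]; b=cv2.imread('pics/side0.png')[180:262,255:370]
cv2.imwrite('pics/topc.png',cv2.resize(a,None,fx=5.6,fy=5.6,interpolation=cv2.INTER_CUBIC))
cv2.imwrite('pics/sidec.png',cv2.resize(b,None,fx=6,fy=6,interpolation=cv2.INTER_CUBIC))
E
```

```text
(no output)
```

View pics/topc.png

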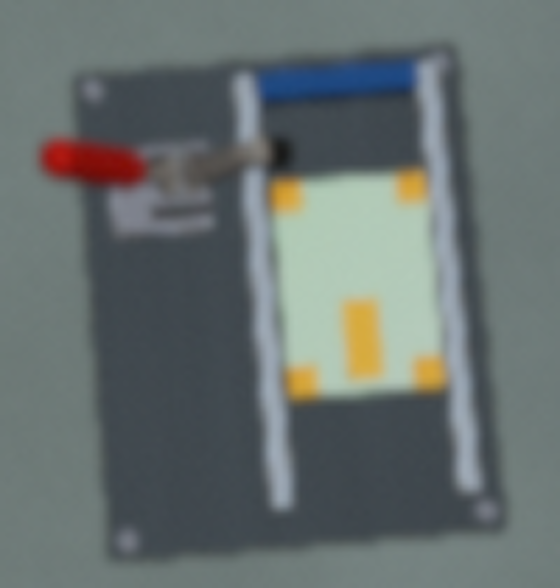

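View pics/sidec.png

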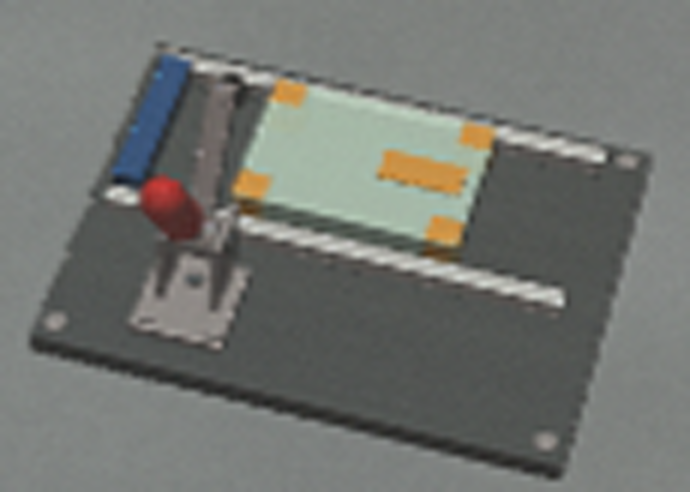

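```bash
cat > fit.py <<'E'
from h import *
from scipy.optimize import least_squares
t=get_image('top'); s=get_image('side')
T=lambda u,v:np.array([250+(u+.5)/5.6-.5,180+(v+.5)/5.6-.5]); S=lambda u,v:np.array([255+(u+.5)/6-.5,180+(v+.5)/6-.5])
def fit(pl,uvt,uvs):
    def R(p,cams=(1,1)):
        c,q=np.cos(p[2]),np.sin(p[2]); r=[]
        for P,a,b in zip(pl,uvt,uvs):
            w=[p[0]+c*P[0]-q*P[1],p[1]+q*P[0]+c*P[1],P[2]]
            if cams[0]: r+=list(proj(t,w)-T(*a))
            if cams[1]: r+=list(proj(s,w)-S(*b))
        return np.array(r)
    for c in((1,1),(1,0),(0,1)):
        o=least_squares(R,[.45,-.05,0],args=(c,)); print(c,o.x[:2]*1e3,np.degrees(o.x[2]),np.abs(o.fun).max())
        if c==(1,1): x=o.x
    return x
k=lambda a:[np.array(p)/1e3 for p in a]
j=fit(k([(115,135,12),(115,-65,12),(-135,-65,12),(-135,135,12)]),[(77,75),(455,46),(507,528),(110,560)],[(32,337),(160,43),(652,152),(560,466)])
b=fit(k([(55,40,32),(55,-40,32),(-55,-40,32),(-55,40,32)]),[(272,178),(425,170),(448,387),(288,398)],[(234,196),(278,80),(494,127),(460,246)])
c,q=np.cos(j[2]),np.sin(j[2]); d=b[:2]-j[:2]; print('base in jig',c*d[0]+q*d[1],-q*d[0]+c*d[1],np.degrees(b[2]-j[2]))
W=lambda P:print(P,np.round([j[0]*1e3+c*P[0]-q*P[1],j[1]*1e3+q*P[0]+c*P[1],P[2]],1))
for P in[(90,0,21),(50,85,50),(50,85+56.5,132.5),(50,46,142)]:W(P)
E
python3 fit.py
```

```text
(1, 1) [ 535.03128523 -105.05160966] 3.393016263300094 0.8146251282939261
(1, 0) [ 535.63506137 -105.23377991] 3.31863201514536 0.7076017308074825
(0, 1) [ 534.40605196 -104.64499695] 3.4877183991384766 0.6312744612664574
(1, 1) [ 527.41072589 -105.39174656] 3.4880017746670475 0.8608421050223001
(1, 0) [ 528.37069092 -105.74125301] 2.8431892445410085 0.5415993347495487
(0, 1) [ 526.32095943 -104.55859442] 4.442022838469893 0.6629352239069704
base in jig -0.007627331776784343 0.0001114798528918529 0.09498551136695374
(90, 0, 21) [624.9 -99.7  21. ]
(50, 85, 50) [579.9 -17.2  50. ]
(50, 141.5, 132.5) [576.6  39.2 132.5]
(50, 46, 142) [582.2 -56.2 142. ]
```

The jig fits at (535, −105) mm with a yaw of 3.4°. The base is at jig x ≈ −7.6, so it needs about 42.6 mm of push. I'll go to a point above and behind the base.

Request:
arm_command(plan=[[[0,-18.3,17.6,-4.92,0,0],[0,-18.3,17.6,-4.92,0,0],[0,-18.3,17.6,-4.92,0,0],[0,-18.3,17.6,-4.92,0,0],[0,-18.3,17.6,-4.92,0,0],[0,-18.3,17.6,-4.92,0,0],[0,-18.3,17.6,-4.92,0,0],[0,-18.3,17.6,-4.92,0,0],[0,-18.3,17.6,-4.92,0,0],[0,-18.3,17.6,-4.92,0,0]]], jaw=1, newtons=40)

```text
time_s: 1.2
position: [0.391, 0.0282, 0.2565]
tool_rot: [[0.001, -0.059, 0.998], [-0.0, 0.998, 0.059], [-1.0, -0.0, 0.001]]
ft_force: [1.5, 1.2, 0.2]
grip_width: -0.0001
```

```bash
cat > go.py <<'E'
# usage: go.py jx jy z yaw_of_toolz_in_jig : units to reach it, tool down
import sys; from h import *
from scipy.spatial.transform import Rotation as R
jx,jy,z,yw=map(float,sys.argv[1:]); a=np.radians(3.4); c,q=np.cos(a),np.sin(a)
s=sensors.observe(); p=np.array(s['position']); M=np.array(s['tool_rot'])
t=np.array([535+c*jx-q*jy,-105+q*jx+c*jy,z])/1e3; y=a+np.radians(yw)
G=np.array([[0,-np.sin(y),np.cos(y)],[0,np.cos(y),np.sin(y)],[-1,0,0]])
d=(p-[.535,-.105,0])*1e3; print('jig xyz',np.round([c*d[0]+q*d[1],-q*d[0]+c*d[1],d[2]],1),'t',s['time_s'],'F',np.round(s['ft_force'],1),'w',s['grip_width'])
print(np.round(M.T@(t-p)/.025,2),np.round(R.from_matrix(M.T@G).as_rotvec(degrees=True)/6,2))
E
python3 go.py -100 0 150 0
```

```text
jig xyz [-135.9  141.5  256.5] t 1.2 F [1.5 1.2 0.2] w -0.00012768830533434943
[ 4.26 -5.66  1.43] [-0.    0.01  0.  ]
```

Request:
arm_command(plan=[[[2,-5.66,1.4,0,0,0],[2,-5.66,1.4,0,0,0],[2,-5.66,1.4,0,0,0],[2,-5.66,1.4,0,0,0],[4,-5.66,1.4,0,0,0],[6,-5.66,1.4,0,0,0],[7,-5.66,1.4,0,0,0],[8,-5.66,1.4,0,0,0],[8.5,-5.66,1.4,0,0,0],[8.5,-5.66,1.4,0,0,0]]])

```text
time_s: 2.2
position: [0.4335, -0.1082, 0.0427]
tool_rot: [[-0.003, -0.06, 0.998], [0.002, 0.998, 0.06], [-1.0, 0.002, -0.003]]
ft_force: [0.7, 0.4, 0.1]
grip_width: 0.0001
```

```bash
python3 go.py -75 0 43 0; python3 -c "
from h import *
d=snap('side','s1'); cv2.imwrite('pics/s1c.png',cv2.resize(cv2.imread('pics/s1.png')[120:270,220:420],None,fx=4,fy=4))"
```

```text
jig xyz [-101.5    2.9   42.7] t 2.2 F [0.7 0.4 0.1] w 0.0001278864004234313
[-0.01 -0.11  1.06] [ 0.   -0.03 -0.02]
```

View pics/s1c.png

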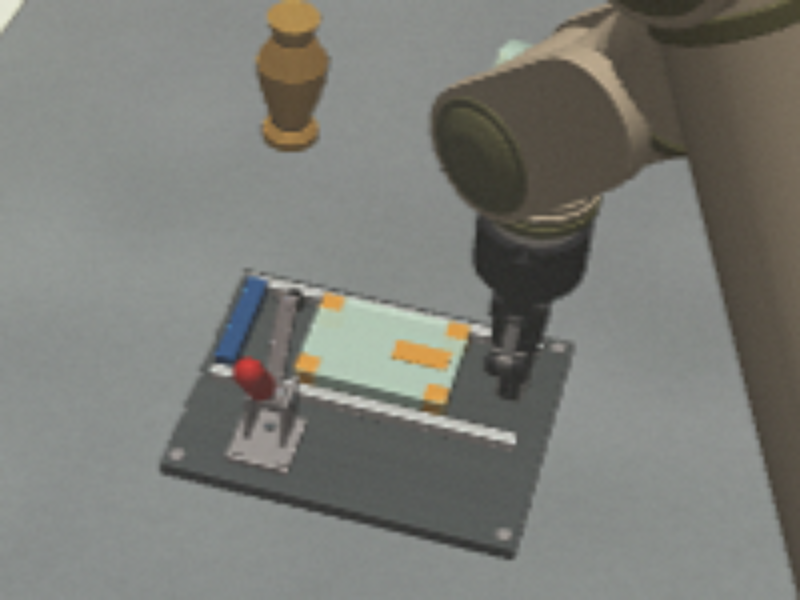

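The closed fingertips sit in the channel behind the base, at crop pixel (510,390). Now the slow push.

Request:
arm_command(plan=[[[0,-0.1,0.3,0,0,0],[0,-0.1,0.6,0,0,0],[0,-0.1,0.8,0,0,0],[0,-0.1,1.0,0,0,0],[0,-0.1,1.2,0,0,0],[0,-0.1,1.4,0,0,0],[0,-0.1,1.6,0,0,0],[0,-0.1,1.8,0,0,0],[0,-0.1,2.0,0,0,0],[0,-0.1,2.2,0,0,0]]])

```text
time_s: 3.25
position: [0.4896, -0.1081, 0.0439]
tool_rot: [[-0.0, -0.059, 0.998], [0.0, 0.998, 0.059], [-1.0, 0.0, -0.0]]
ft_force: [-4.1, -0.4, 2.1]
grip_width: 0.0004
```

Request:
arm_command(plan=[[[0,0,0.06,0,0,0],[0,0,0.12,0,0,0],[0,0,0.18,0,0,0],[0,0,0.24,0,0,0],[0,0,0.3,0,0,0],[0,0,0.34,0,0,0],[0,0,0.38,0,0,0]]])

```text
time_s: 3.95
position: [0.4988, -0.1076, 0.0438]
tool_rot: [[0.0, -0.059, 0.998], [0.0, 0.998, 0.059], [-1.0, 0.0, 0.0]]
ft_force: [-1.9, -0.2, 1.0]
grip_width: 0.0002
```

```bash
python3 go.py -31 0 43 0
```

```text
jig xyz [-36.3  -0.4  43.8] t 3.95 F [-1.9 -0.2  1. ] w 0.00019937300764213606
[0.03 0.02 0.21] [ 0.  0. -0.]
```

Friction reads about 2–4 N and there is no stop contact yet. I'll creep on.

Request:
arm_command(plan=[[[0,0,0.04,0,0,0],[0,0,0.08,0,0,0],[0,0,0.12,0,0,0],[0,0,0.16,0,0,0],[0,0,0.16,0,0,0]]])

```text
time_s: 4.45
position: [0.503, -0.1073, 0.0439]
tool_rot: [[0.0, -0.059, 0.998], [-0.0, 0.998, 0.059], [-1.0, -0.0, 0.0]]
ft_force: [-0.0, 0.3, -0.1]
grip_width: -0.0001
```

Request:
arm_command(plan=[[[0,0,0.03,0,0,0],[0,0,0.06,0,0,0],[0,0,0.08,0,0,0],[0,0,0.08,0,0,0]]])

```text
time_s: 4.85
position: [0.5045, -0.1072, 0.0439]
tool_rot: [[-0.001, -0.06, 0.998], [0.0, 0.998, 0.06], [-1.0, 0.0, -0.001]]
ft_force: [-3.7, -1.1, 0.4]
grip_width: 0.0003
```

Request:
arm_command(plan=[[[0,0,0.03,0,0,0],[0,0,0.06,0,0,0],[0,0,0.08,0,0,0],[0,0,0.08,0,0,0]]])

```text
time_s: 5.25
position: [0.5047, -0.1072, 0.0438]
tool_rot: [[-0.005, -0.06, 0.998], [0.0, 0.998, 0.06], [-1.0, 0.001, -0.005]]
ft_force: [-13.1, -4.2, 7.6]
grip_width: -0.0001
```

```bash
python3 go.py -31 0 43 0;python3 -c "
from h import *
d=snap('side','s2'); cv2.imwrite('pics/s2c.png',cv2.resize(cv2.imread('pics/s2.png')[170:260,255:375],None,fx=6,fy=6,interpolation=2))"
```

```text
jig xyz [-30.4  -0.4  43.8] t 5.25 F [-13.1  -4.2   7.6] w -9.3411705036569e-05
[ 0.03  0.01 -0.02] [ 0.01 -0.05 -0.01]
```

View pics/s2c.png

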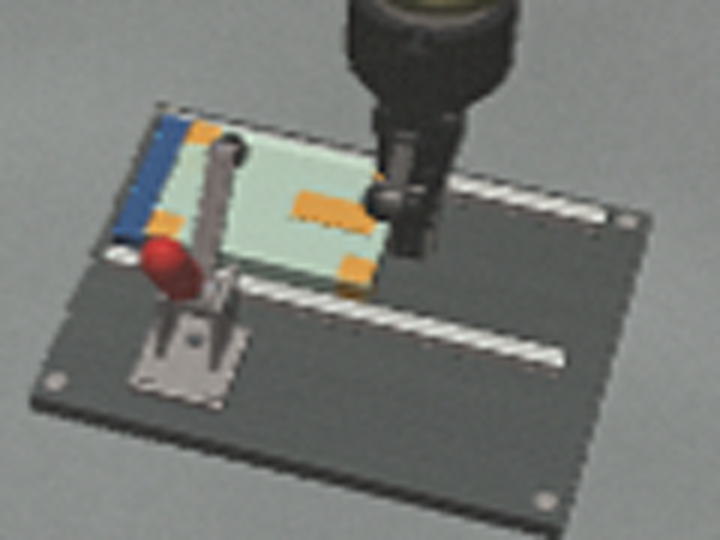

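The base's gilt corners meet the blue stop at crop pixels (185,130) and (150,225). The push stalled at jig x −30.4 against a predicted −31, and the force rose to 13 N, so the base is home. I'll back off and raise the tool.

Request:
arm_command(plan=[[[0,0,-0.3,0,0,0],[0,0,-1.0,0,0,0],[-1,0,-1.5,0,0,0],[-3,0,-1.5,0,0,0],[-5,0,-1.5,0,0,0],[-7,0,-1.5,0,0,0],[-8,0,-1.5,0,0,0],[-8,0,-1.5,0,0,0]]])

```text
time_s: 6.1
position: [0.4707, -0.1098, 0.2477]
tool_rot: [[0.009, -0.06, 0.998], [-0.004, 0.998, 0.06], [-1.0, -0.004, 0.009]]
ft_force: [-0.1, -0.7, -0.1]
grip_width: -0.0003
```

```bash
python3 go.py 50 185 245 -90
```

```text
jig xyz [-64.4  -1.  247.7] t 6.1 F [-0.1 -0.7 -0.1] w -0.00030419981744778346
[0.12 7.44 4.58] [15.    0.1  -0.03]
```

Request:
arm_command(plan=[[[0,7.44,4.58,15,0,0],[0,7.44,4.58,15,0,0],[0,7.44,4.58,15,0,0],[0,7.44,4.58,15,0,0],[0,7.44,4.58,15,0,0],[0,7.44,4.58,15,0,0],[0,7.44,4.58,15,0,0],[0,7.44,4.58,15,0,0],[0,7.44,4.58,15,0,0],[0,7.44,4.58,15,0,0]]])

```text
time_s: 7.1
position: [0.5726, 0.0833, 0.2426]
tool_rot: [[-0.001, 0.982, 0.19], [0.001, 0.19, -0.982], [-1.0, -0.001, -0.001]]
ft_force: [-0.9, -0.7, -0.7]
grip_width: -0.0001
```

```bash
python3 go.py 50 185 143 -90
```

```text
jig xyz [ 48.7 185.8 242.6] t 7.1 F [-0.9 -0.7 -0.7] w -8.950083542874105e-05
[3.98 0.05 0.04] [ 1.26 -0.01  0.01]
```

Request:
arm_command(plan=[[[0.5,0.05,0,1.26,0,0],[2,0.05,0,1.26,0,0],[3,0.05,0,1.26,0,0],[4,0.05,0,1.26,0,0],[4,0.05,0,1.26,0,0],[4,0.05,0,1.26,0,0]]])

```text
time_s: 7.7
position: [0.5739, 0.0834, 0.1438]
tool_rot: [[-0.0, 0.998, 0.065], [0.0, 0.065, -0.998], [-1.0, -0.0, -0.0]]
ft_force: [-0.1, -0.4, -0.1]
grip_width: -0.0003
```

```bash
python3 go.py 50 110 143 -90; python3 -c "
from h import *
d=snap('side','s3'); cv2.imwrite('pics/s3c.png',cv2.resize(cv2.imread('pics/s3.png')[130:260,230:400],None,fx=4.5,fy=4.5,interpolation=2))"
```

```text
jig xyz [ 50.  185.8 143.8] t 7.7 F [-0.1 -0.4 -0.1] w -0.0002650793717513754
[ 0.03 -0.02  3.03] [ 0.05 -0.    0.  ]
```

View pics/s3c.png

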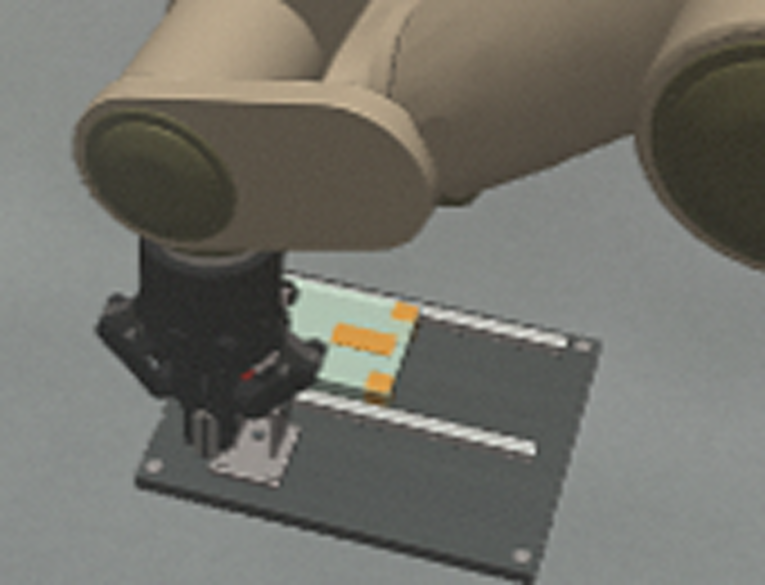

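The gripper is hanging outboard of the handle and the base is still home. Pushing the handle towards −y.

Request:
arm_command(plan=[[[0,0,0.4,0,0,0],[0,0,0.7,0,0,0],[0,0,0.9,0,0,0],[0,0,1.1,0,0,0],[0,0,1.3,0,0,0],[0,0,1.5,0,0,0],[0,0,1.7,0,0,0],[0,0,1.9,0,0,0],[0,0,2.1,0,0,0],[0,0,2.3,0,0,0]]])

```text
time_s: 8.75
position: [0.5775, 0.0254, 0.1438]
tool_rot: [[-0.0, 0.998, 0.065], [-0.0, 0.065, -0.998], [-1.0, -0.0, 0.0]]
ft_force: [-0.3, 1.5, 0.5]
grip_width: 0.0
```

Request:
arm_command(plan=[[[0,0,0.15,0,0,0],[0,0,0.3,0,0,0],[0,0,0.45,0,0,0],[0,0,0.6,0,0,0],[0,0,0.75,0,0,0],[0,0,0.9,0,0,0],[0,0,1.05,0,0,0],[0,0,1.2,0,0,0]]])

```text
time_s: 9.55
position: [0.5795, -0.0042, 0.1439]
tool_rot: [[0.0, 0.998, 0.065], [-0.0, 0.065, -0.998], [-1.0, 0.0, 0.0]]
ft_force: [-0.0, 0.9, 0.3]
grip_width: 0.0001
```

```bash
python3 go.py 50 85 143 -90
```

```text
jig xyz [ 50.4  98.  143.9] t 9.55 F [-0.   0.9  0.3] w 9.063141532417386e-05
[ 0.04 -0.02  0.52] [ 0.06  0.   -0.  ]
```

Request:
arm_command(plan=[[[0,0,0.12,0,0,0],[0,0,0.24,0,0,0],[0,0,0.36,0,0,0],[0,0,0.44,0,0,0],[0,0,0.44,0,0,0]]])

```text
time_s: 10.05
position: [0.5802, -0.0151, 0.1439]
tool_rot: [[0.0, 0.998, 0.065], [-0.0, 0.065, -0.998], [-1.0, 0.0, 0.0]]
ft_force: [0.4, 0.1, -0.1]
grip_width: 0.0001
```

Request:
arm_command(plan=[[[0,0,-1,0,0,0],[0,0,-2.5,0,0,0],[0,0,-4,0,0,0],[-1.5,0,-5,0,0,0],[-3,0,-6,0,0,0],[-4,0,-8,0,0,0],[-4,0,-9,0,0,0],[-4,0,-9,0,0,0],[-4,0,-9,0,0,0]]])

```text
time_s: 10.95
position: [0.5653, 0.21, 0.2436]
tool_rot: [[-0.001, 0.998, 0.066], [-0.0, 0.066, -0.998], [-1.0, -0.001, 0.0]]
ft_force: [0.1, -0.0, 1.4]
grip_width: 0.0004
```

```bash
python3 -c "
from h import *
s=sensors.observe(); print(s['position'],s['time_s'])
d=snap('side','s4'); t=snap('top','t4')
a=cv2.resize(cv2.imread('pics/s4.png')[160:260,255:370],(460,400),interpolation=2)
b=cv2.resize(cv2.imread('pics/t4.png')[180:280,265:345],(320,400),interpolation=2)
cv2.imwrite('pics/c4.png',np.hstack([a,b]))"
```

```text
[0.56526946 0.20996947 0.2435607 ] 10.95
```

View pics/c4.png

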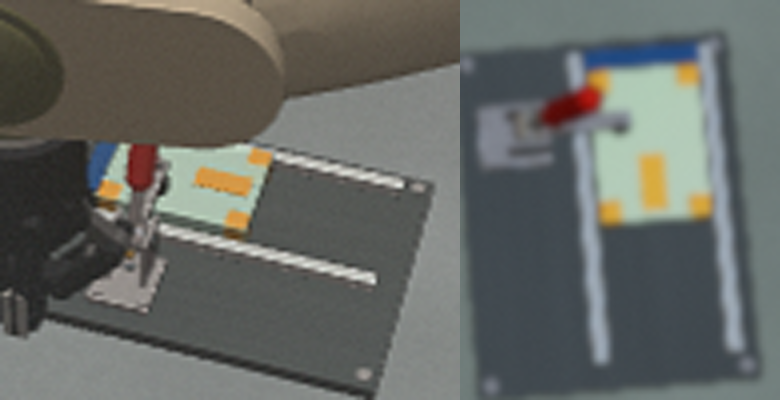

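The handle has flipped over the channel and the pad is on the base, which sits at the stop. I'll do a quick numeric check of the lean angle and the home position.

```bash
python3 -c "
from h import *
d=get_image('top'); a=np.radians(3.4); c,q=np.cos(a),np.sin(a)
W=lambda x,y,z:np.array([535+c*x-q*y,-105+q*x+c*y,z])/1e3
P=lambda x,y,z:np.round((proj(d,W(x,y,z))-[265,180]+.5)*4-.5+[460,0],1)
for l in(-.1,.2,.4,.5): print(l,'tip',P(50,85-100*np.sin(l),50+100*np.cos(l)))
print('home rear corners',P(-20,40,32),P(-20,-40,32),'front',P(90,40,32),P(90,-40,32),'stop top edge',P(90,42,30),P(90,-42,30))
im=d['img'].astype(int); m=(im[...,0]>120)&(im[...,1]<60)&(im[...,2]<60); v,u=np.nonzero(m[180:280,265:345]); print('red u',460+4*u.min(),460+4*u.max()+4,'v',4*v.min(),4*v.max()+4)
s=sensors.observe(); print(np.round(s['ft_force'],1),s['time_s'])
"
```

```text
-0.1 tip [513.4 103.5]
0.2 tip [559.5 100.3]
0.4 tip [588.6  99.6]
0.5 tip [602.2  99.7]
home rear corners [600.1 225.1] [713.9 215.9] front [586.5  71.4] [698.6  62.5] stop top edge [583.6  72.1] [701.1  62.8]
red u 576 596 v 88 112
[ 0.   0.2 -0.4] 11.1
```

```bash
python3 -c "
from rig import workorder
print(workorder.close_job())"
```

```text
the job is handed in; nothing more can be done
None
```

The base is fully home against the blue stop and the clamp is locked over it. I handed the job in at about 11 s on the robot's clock.

**What I did**
- I pushed the base along the channel with closed fingertips until it stalled at the stop. The stall was at the predicted place (TCP at jig x −30.4 mm against −31 mm), with the force rising to about 13 N.
- I backed off, then pushed the red handle from its outer side past centre until it snapped across. The arm then moved up and well clear.

**Last checks**
- **Base:** in the top view its rear corners lie within about 3 crop pixels (2 mm) of the computed home position, which is about the calibration accuracy.
- **Clamp:** the handle tip matches a lean of about 0.4 rad, the locked position, and the pad appears on the base.
- **Robot:** the wrist force reads about 0 N, so it is touching nothing.
- **Bystanders:** the arm's path stayed well away from the standing clock, vase and urn. I did not measure them again at the end.

No check failed. I judged the clamp locked from the handle's position in the pictures; I did not measure the pad's pressure on the base.

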